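Find the rocking tub cover and press it home

TASK

One of the four round tub covers on the packing bench is not resting on the stock in its tub: it looks like the others but rocks when its edge is pressed. Press the covers near their edges with the fingertips to find the one that tips, then press that one down until it is fully home on its stock and lies level, a little lower than the others. Only press: do not lift any cover, leave the other things on the bench where they are, and draw back at the end.

Things in the scene. Friction and masses are not known exactly. Their poses are not given: they have to be found in the camera images.
- cover_a_top (a point): Centre of the flat top of the first of four identical round push-in covers (white, 79 mm across, 22 mm thick), its z axis up out of the cover. It starts level, top 80 mm above the bench, 16 mm proud of its tub's rim. Any one of the four, whatever its name, may be the loose one; at the start all look alike.
- cover_b_top (a point): The same point of the second cover. How a sound cover behaves: it rests on the stock in its tub and gives less than 1.5 mm wherever it is pressed (up to 25 N), and it stays at its starting height.
- cover_c_top (a point): The same point of the third cover. How the loose cover behaves: hung by friction in its tub; pressed 25 to 35 mm from its centre, on any side, it tips about the centre of its top against a weak spring, up to 0.22 rad at about 2 N (the spot under a 20 mm wide fingertip sinks 4 to 6 mm), and levels itself when let go.
- cover_d_top (a point): The same point of the fourth cover. How the loose cover is seated: a press of 12 to 14 N slides it down and it stays where it is left; after 9 mm it lies on its stock and neither sinks nor rocks. A press at its very centre under 8 N does not move or tip it.
- tub_a: Grey round tub under cover_a, fixed to the bench, 95 mm across at its widest, rim 64 mm above the bench; origin at the centre of its underside, right below the cover's centre
- tub_b: Grey round tub under cover_b, fixed to the bench, 95 mm across at its widest, rim 64 mm above the bench; origin at the centre of its underside, right below the cover's centre
- tub_c: Grey round tub under cover_c, fixed to the bench, 95 mm across at its widest, rim 64 mm above the bench; origin at the centre of its underside, right below the cover's centre
- tub_d: Grey round tub under cover_d, fixed to the bench, 95 mm across at its widest, rim 64 mm above the bench; origin at the centre of its underside, right below the cover's centre
- glue: small white glue bottle, 28 mm across and 62 mm tall, standing among the tubs; origin at the centre of its underside; a loose bystander, not part of the job
- cutter: black box cutter 130 x 24 x 16 mm, lying along x among the tubs; origin at the centre of its underside; a loose bystander, not part of the job
- stamp: hand stamp with a wooden knob, base 45 x 26 mm, 56 mm tall, standing among the tubs; origin at the centre of its underside; a loose bystander, not part of the job
- tape: roll of brown tape lying flat, 104 mm across, 48 mm high, behind the tubs; origin at the centre of its underside; a loose bystander, not part of the job
- mug: white mug, 80 mm across, 92 mm tall, behind the tubs; origin at the centre of its underside; a loose bystander, not part of the job
- carton: cardboard carton 100 x 140 x 75 mm, behind the tubs; origin at the centre of its underside; a loose bystander, not part of the job
- jar: jar, 70 mm across, 85 mm tall, behind the tubs; origin at the centre of its underside; a loose bystander, not part of the job
Not all that is in view belongs to the job. Leave any orange look-alike of the tub_a alone.

How it is judged:
By the outcome, as a careful person would: the job done as asked, in the order asked, and still so for the second after the job is handed in, with the robot touching nothing.
It also fails if it takes over 51 s, if anything falls off the work surface, if the arm or the gripper's body presses on something with over 40 N, if the wrist force passes 120 N, or if a joint passes its speed limit or range.

ROBOT

A 6-joint arm with a two-finger parallel gripper is mounted at the origin on the work surface. World frame = base frame: x ahead of the robot, y to its left, z up, the work surface at z = 0. Lengths are in m, angles in degrees, forces in N, time in s.
With the tool pointing down it reaches from about 0.375 to 0.75 m from the base axis. Payload 9 kg.
Tool frame: the origin (TCP) lies where the fingers leave the gripper's body, on its centre line; the fingertips stand 73 mm ahead of it and the grasp point (between the pads) lies 54 mm ahead of it (robot.tip_reach is the distance from the TCP to the fingertips, in m); z points along the fingers, y is the direction in which the jaws open and shut (so a half turn about z gives the same grasp; the last joint's range is limited). The gripper opens to 85 mm and grips with 20 to 120 N. Pads are 22 mm wide; open, the fingers measure 114 mm over their backs; the gripper's body (76 mm by 85 mm) begins 54 mm behind the grasp point. The pads swing forward as they close: fully open they stand 13 mm farther back than shut.
Start: joints at [-75.9, 5.964, 5.575, 89.605, 0, 77.527], TCP at [0.268, -0.537, 0.304] pointing down, gripper open.
Joint ranges: [-171.21, 171.21], [-48.23, 106.86], [-62.78, 66.21], [-105.2, 120.99], [-86.42, 89.51], [-180, 180]. Speed limits (degrees/s): [127.2, 127.2, 147.25, 180, 180, 180].

INTERFACE

Orientations are given as [roll, pitch, yaw] about the fixed x, y, z axes, in that order (R = Rz(yaw) Ry(pitch) Rx(roll)).
In Python, from plant import robot gives the robot as it stands. Calls block until the motion is done:
- robot.move_pose(position, orientation): joint-space move of the TCP to a pose.
- robot.line_to(position, vel=0.15, rotation=None, guard=None): straight line of the TCP; rotation=None keeps the orientation; vel is the mean speed in m/s. With guard (N) it stops when the force on the tool has changed by that much, and returns True; else False.
- robot.goto_joints(angles): joint-space move.
- robot.set_gripper(opening): finger opening in m; the grip force is fixed at half the most; returns when the fingers have stopped.
- robot.pause(seconds).
- robot.ik(position, orientation): joint angles nearest the present ones, or None.
- robot.observe(): the state.
- robot.grab_frame(name): name is "scene" or "top" or "wrist"; returns the picture (400x640x3 uint8, blue, green, red); there is no depth.
- robot.get_calibration(name): a dict with "vertical_fov" (degrees; the focal length in pixels is half the picture's height over the tangent of half this angle, whatever the lens; pixels are square), "cx", "cy" (the principal point, pixels), "rvec" (rotation vector, rad) and "tvec" (3), from world to camera coordinates, as OpenCV has them. Camera axes: x right, y down, z forward; pixel columns grow to the right and rows downward; lengths in m; the calibration is good to about 2 mm. The wrist camera is an equidistant fisheye: a pixel r from the principal point sees the ray r / f radians off the axis. A picture is of the moment at which its call begins: read the wrist's pose just before it. get_calibration takes no time and is no camera call; for the wrist camera it gives the pose at the moment of the call.
A pose or a line that the arm cannot do raises robot.IKError and nothing moves.
- robot.job_done(): hands the job in, once; it reports no verdict.
The state is a dict: "time": time; "q": joint angles; "qvel": joint speeds; "joint_torque": joint torques, N m; "tool_pos": TCP position; "tcp_rot": TCP orientation; "ft_force": force on the tool from outside, world axes, zero at the start; "torque": the same for the moment, N m; "gripper_width": finger opening in m.
Only numpy, scipy, OpenCV 4.12 (cv2) and the standard library are available. Lean on these libraries where they do the work, as an engineer would, in place of code of your own. Each camera call takes 0.05 s, during which the arm holds its last target. There are 200 camera calls.

## Working session

There is one attempt and no reset: what is moved stays moved. The work goes in short steps, each a Python script; the robot and the scene stay as the last script left them, time stands still between calls to the robot, and variables do not carry over. Pictures are saved under pics/ and viewed, about 8 in all and at most 12, crops included, and the job is handed in when it is done.

```bash
ls; mkdir -p pics; python3 - <<'E'
from plant import robot
import cv2
for n in("top","scene"):
    cv2.imwrite(f"pics/{n}0.png",robot.grab_frame(n)); print(n,robot.get_calibration(n))
print(robot.observe())
E
```

```text
pics
top {'vertical_fov': 49.15794395562777, 'cx': 327.72316232560104, 'cy': 195.33756427714772, 'rvec': array([ 2.15268881, -2.19448673,  0.10871407]), 'tvec': array([0.02714478, 0.58714859, 1.07277321])}
scene {'vertical_fov': 52.238033353797626, 'cx': 319.09387290600586, 'cy': 206.8389218140225, 'rvec': array([ 1.8744602 ,  1.75877558, -0.62723706]), 'tvec': array([-0.06133217, -0.39666577,  1.33182138])}
{'time': 0.1, 'q': array([-7.58990595e+01,  5.99632784e+00,  5.53234234e+00,  8.96056430e+01,
       -6.70132371e-04,  7.75279807e+01]), 'qvel': array([ 0.02947191, -0.08424811,  0.21833659,  0.05757712,  0.06671697,
       -0.01625937]), 'joint_torque': array([ 6.27538859e-03, -5.58207858e+01,  5.04719031e+01,  1.30202668e-02,
       -3.20809704e-04, -8.56478067e-06]), 'tool_pos': array([ 0.26836642, -0.53639619,  0.30319643]), 'tcp_rot': array([-1.79931870e+02, -1.43828501e-02,  2.65729516e+01]), 'ft_force': array([ 0.1603123 , -0.29079651, -0.29953093]), 'torque': array([ 0.02421826, -0.02152625, -0.03244064]), 'gripper_width': 0.08507010101588712}
```

View pics/top0.png

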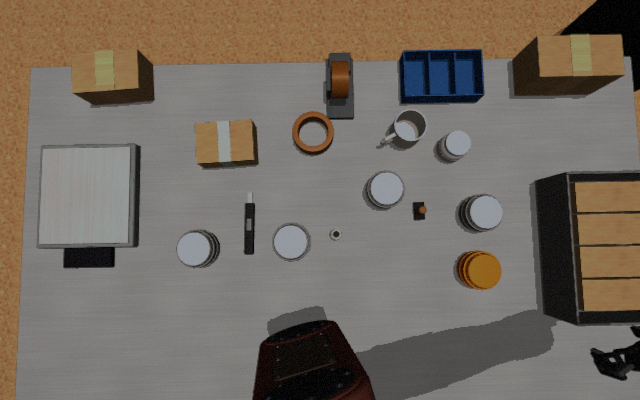

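View pics/scene0.png

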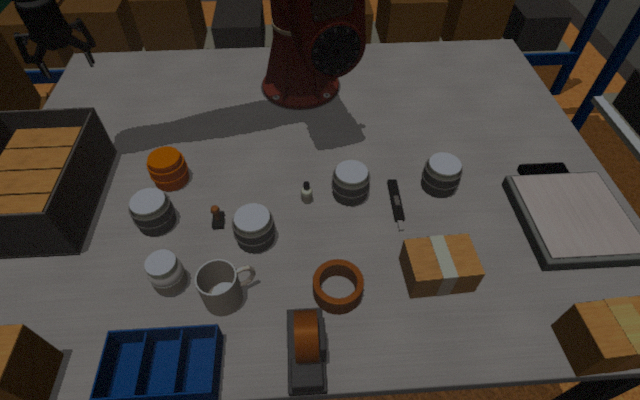

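The white covers on grey tubs in the top view are at (195,249), (291,242), (385,189) and (485,212). The orange one at (481,270) is the decoy, and (456,146) is the jar (also white, but smaller). Next I'll locate them precisely.

```bash
cat > h.py <<'E'
import numpy as np, cv2
def cam(c,h=400):
    f=h/2/np.tan(np.radians(c["vertical_fov"]/2))
    return np.array([[f,0,c["cx"]],[0,f,c["cy"]],[0,0,1]]),cv2.Rodrigues(np.array(c["rvec"]))[0],np.array(c["tvec"])
def ray(c,uv,z):
    K,R,t=cam(c); d=R.T@np.linalg.solve(K,[*uv,1]); o=-R.T@t
    return o+d*(z-o[2])/d[2]
E
python3 - <<'E'
from plant import robot
from h import *
out=[]
for n,seeds in {"top":[(195,249),(291,242),(385,189),(485,212)],"scene":[(443,167),(352,175),(253,220),(150,204)]}.items():
    im=cv2.imread(f"pics/{n}0.png"); c=robot.get_calibration(n)
    vis=cv2.resize(im,None,fx=3,fy=3,interpolation=cv2.INTER_CUBIC); g=cv2.cvtColor(vis,6)
    for s in seeds:
        if n=="top":
            S=(int(3*s[0]),int(3*s[1])); p=g[S[1]-75:S[1]+75,S[0]-75:S[0]+75]
            h=cv2.HoughCircles(p,cv2.HOUGH_GRADIENT,1,200,param1=120,param2=12,minRadius=42,maxRadius=62)[0,0]
            u=((S[0]-75+h[0])/3,(S[1]-75+h[1])/3); P=ray(c,u,.08)
            r=np.linalg.norm(ray(c,(u[0]+h[2]/3,u[1]),.08)-P)
            cv2.circle(vis,(int(u[0]*3),int(u[1]*3)),int(h[2]),(0,0,255),1); out.append(P)
            print(n,np.round(u,1),P.round(4),"diam",round(2*r,4))
        else: print(n,ray(c,s,.08).round(3))
    if n=="top":
        cv2.imwrite("pics/top1.png",vis[420:900,450:1600][:, :][::1,::1][:480,:1150] if 0 else cv2.resize(vis[400:900,480:1580],(800,364)))
        np.save("c.npy",out)
    
E
```

```text
top [193.2 249.2] [0.4606 0.3373 0.08  ] diam 0.0778
top [290.5 241.8] [0.4734 0.1066 0.08  ] diam 0.078
top [387.2 189.8] [ 0.5931 -0.127   0.08  ] diam 0.0843
top [486.8 211.5] [ 0.5364 -0.3639  0.08  ] diam 0.0803
scene [0.476 0.33  0.08 ]
scene [0.488 0.108 0.08 ]
scene [ 0.608 -0.12   0.08 ]
scene [ 0.549 -0.351  0.08 ]
```

View pics/top1.png

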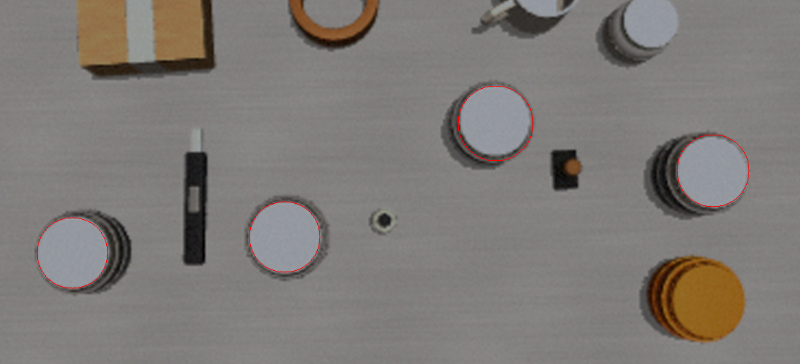

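The top circles fit, apart from the third, which is slightly large. The scene seeds were guessed by eye and come out about 13 mm off in x, so I'll project circles into the scene view and segment the bright tops to settle it.

```bash
python3 - <<'E'
from plant import robot
from h import *
C=np.load("c.npy")
seeds={"top":[(193,249),(290,242),(386,189),(486,212)],"scene":[(443,163),(352,172),(253,216),(150,203)]}
new={}
for n in seeds:
    im=cv2.imread(f"pics/{n}0.png"); c=robot.get_calibration(n); K,R,t=cam(c)
    g=cv2.cvtColor(im,6); vis=cv2.resize(im,None,fx=4,fy=4,interpolation=cv2.INTER_CUBIC)
    for i,s in enumerate(seeds[n]):
        # flat-top region by flood fill
        G=cv2.resize(g,None,fx=4,fy=4,interpolation=cv2.INTER_CUBIC);m=np.zeros((G.shape[0]+2,G.shape[1]+2),np.uint8)
        cv2.floodFill(G,m,(s[0]*4,s[1]*4),0,18,18,4|cv2.FLOODFILL_FIXED_RANGE|cv2.FLOODFILL_MASK_ONLY|(255<<8))
        cs=max(cv2.findContours(m[1:-1,1:-1],cv2.RETR_EXTERNAL,cv2.CHAIN_APPROX_NONE)[0],key=len)
        W=np.array([ray(c,p/4,.08)[:2] for p in cs[:,0]],np.float32)
        e=cv2.fitEllipse(W); print(n,i,np.round(e[0],4),"axes",np.round(e[1],4))
        a=np.linspace(0,6.3,60); P=np.c_[C[i,0]+.0395*np.cos(a),C[i,1]+.0395*np.sin(a),0*a+.08]
        u=cv2.projectPoints(P,R,t,K,None)[0][:,0]
        cv2.polylines(vis,[(u*4).astype(int)],True,(0,0,255),1)
    if n=="scene": cv2.imwrite("pics/scene1.png",cv2.resize(vis[560:1040,480:1900],(800,270),interpolation=cv2.INTER_AREA))
E
```

```text
top 0 [0.4613 0.3371] axes [0.0755 0.0761]
top 1 [0.4733 0.1065] axes [0.0754 0.076 ]
top 2 [ 0.597  -0.1263] axes [0.0753 0.0759]
top 3 [ 0.5353 -0.3632] axes [0.0754 0.0764]
scene 0 [0.4518 0.3462] axes [0.0727 0.1144]
scene 1 [0.4741 0.1094] axes [0.0768 0.0788]
scene 2 [ 0.5976 -0.1245] axes [0.0777 0.0795]
scene 3 [ 0.5367 -0.3609] axes [0.0766 0.0782]
```

View pics/scene1.png

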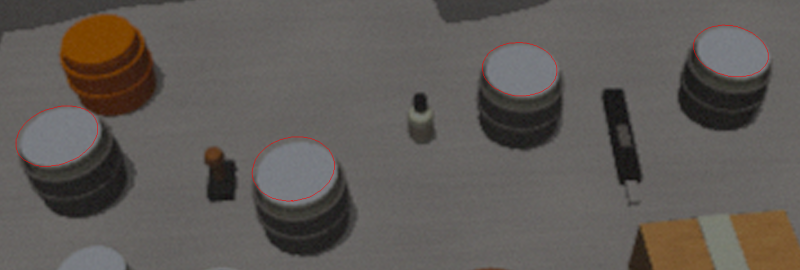

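The two views agree to about 2 mm, so I have the centres. Starting the press tests with shut fingertips, 28 mm from each centre.

```bash
cat >> h.py <<'E'
CC=np.array([(0.461,0.338),(0.4735,0.108),(0.597,-0.1255),(0.536,-0.362)])  # west..east
TR=0.073
def probe(robot,i,dx,dy,guard=4.,low=.070):
    x,y=CC[i]+[dx,dy]
    robot.line_to([x,y,.092+TR],vel=.25)
    hit=robot.line_to([x,y,low+TR],vel=.018,guard=guard)
    s=robot.observe(); print(i,(dx,dy),"hit",hit,"tip z",round(s["tool_pos"][2]-robot.tip_reach,4),"f",s["ft_force"].round(1),"t",round(s["time"],1),flush=True)
    robot.line_to([x,y,.105+TR],vel=.12)
E
python3 - <<'E'
from plant import robot
from h import *
robot.set_gripper(0)
print(robot.tip_reach, robot.observe()["time"])
x,y=CC[3]+[-.028,0]
q=min((robot.ik([x,y,.19],[180,0,w]) for w in(0,180)),key=lambda q:np.abs(np.array(q)-robot.observe()["q"]).max() if q is not None else 1e9)
print(np.round(q)); robot.goto_joints(q)
print(robot.observe()["tool_pos"],robot.observe()["ft_force"],robot.observe()["time"])
probe(robot,3,-.028,0)
E
```

```text
0.0726 0.8667
[-47.  11.  -1.  78.   0. 133.]
[ 0.50771016 -0.36281873  0.19050593] [ 0.52232934 -0.15332853 -0.39197121] 2.075
3 (-0.028, 0) hit True tip z 0.0799 f [-0.1  0.3  6.6] t 3.1
```

```bash
python3 - <<'E'
from plant import robot
from h import *
x,y=CC[2]+[0,-.028]
robot.move_pose([x,y,.18],[180,0,90])
for i in (2,1,0): probe(robot,i,0,-.028)
E
```

```text
2 (0, -0.028) hit True tip z 0.0798 f [-0.1 -1.   5.9] t 5.6
1 (0, -0.028) hit True tip z 0.0752 f [-2.5  0.6  5.1] t 8.1
0 (0, -0.028) hit True tip z 0.0798 f [-0.5 -0.3  5.9] t 10.3
```

Cover 1 (second from left in the top view) sank 4.8 mm, while the others stopped at 79.8–79.9 mm. I'll confirm on its other side, seat it with a centre press, then check both edges.

```bash
python3 - <<'E'
from plant import robot
from h import *
probe(robot,1,0,.028)
probe(robot,1,0,0,guard=22,low=.0675)
probe(robot,1,0,.028,low=.064)
probe(robot,1,0,-.028,low=.064)
E
```

```text
1 (0, 0.028) hit True tip z 0.0751 f [-1.4 -0.3  6. ] t 12.4
1 (0, 0) hit True tip z 0.0708 f [-1.7  0.   7.2] t 14.3
1 (0, 0.028) hit True tip z 0.0708 f [-0.9  0.3  5.4] t 16.1
1 (0, -0.028) hit True tip z 0.0708 f [-1.2  0.4  4.4] t 18.1
```

It's seated at 70.8 mm (9 mm lower) and firm at both edges and the centre. Next: draw back and take a look.

```bash
python3 - <<'E'
from plant import robot
from h import *
p=robot.observe()["tool_pos"]
robot.line_to([p[0],p[1],.30],vel=.2)
robot.goto_joints([-75.9,5.964,5.575,89.605,0,77.527])
a,b=robot.grab_frame("top"),robot.grab_frame("scene")
cv2.imwrite("pics/end.png",cv2.resize(np.vstack([a[60:310,80:560],b[100:330,80:560]]),None,fx=1.2,fy=1.2))
print(robot.observe()["time"],robot.observe()["ft_force"])
E
```

```text
21.6917 [-0.47214706  0.5493877  -0.14849292]
```

View pics/end.png

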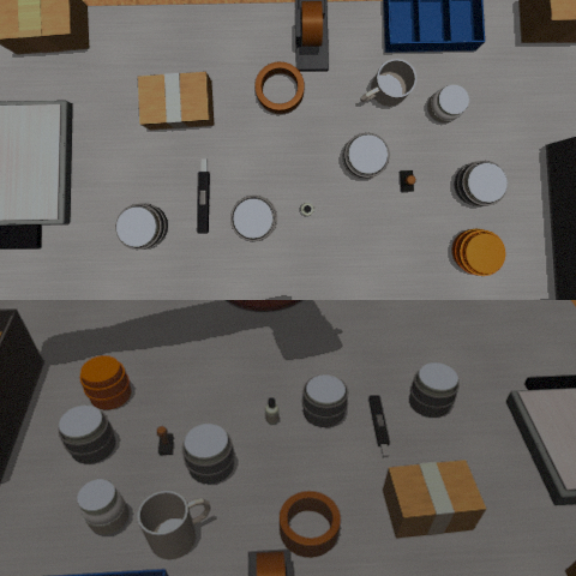

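The covers all lie level. The seated one, at (253,218) in the upper half and (325,393) in the lower, shows a thinner white band above its rim than the others. The glue, cutter, stamp and other things are where they were.

```bash
python3 -c "
from plant import robot
robot.job_done()"
```

```text
the job is handed in; nothing more can be done
```

I found the loose cover, pressed it home on its stock, drew the arm back to its start pose and handed the job in. It took about 22 s of robot time, against the 51 s limit.

- **Finding it:** I pressed all four covers 28 mm from their centres. Three stopped at about 79.8–79.9 mm. The one at x 0.474, y 0.108 m, second from the left in the top view, sank to about 75 mm on both sides.
- **Seating it:** a press at its centre, set to stop at 22 N, slid it down to 70.8 mm, about 9 mm below the others. The force read 7 N just after the stop.
- **Last checks:** pressing both edges again with a 4 N guard gave 70.8 mm each time, so it is level and no longer rocks. The final pictures show the bystanders where they were.
- **Disagreement along the way:** my first by-eye scene-view positions were about 13 mm off the top view. Measured properly, the two views agreed to about 2 mm for three covers. The scene fit failed for the leftmost one, so I used its top-view position and an overlay to check it.

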